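# Prove a drill sleeve with the taper plug gauge and knock it out with the drift

### The arm

A 6-joint arm with a two-finger parallel gripper is mounted at the origin on the work surface. World frame = base frame: x ahead of the robot, y to its left, z up, the work surface at z = 0. Lengths are in m, angles in rad, forces in N, time in s.
With the tool pointing down it reaches from about 0.4 to 0.825 m from the base axis. Payload 7 kg.
Tool frame: the origin (TCP) lies at the very end of the fingers, on their centre line; the grasp point (between the pads) lies 19 mm behind it; z points along the fingers, y is the line along which they close (so a half turn about z gives the same grasp; the last joint's range is limited). The gripper opens to 88 mm and grips with 3 to 60 N. Pads are 19 mm wide; open, the fingers measure 130 mm over their backs; the gripper's body (78 mm by 193 mm) begins 47 mm behind the grasp point.
Start: joints at [-0.815, 0.359, 0.012, 0, -1.224, -0.288], TCP at [0.304, -0.602, 0.227] pointing down, gripper open.
Joint ranges: [-3.07, 3.07], [-1.43, 2.12], [-1.02, 1.25], [-3.03, 1.67], [-3.05, -0], [-3.03, 3.03]. Speed limits (rad/s): [2.39, 2.39, 3.01, 3.14, 3.14, 3.14].

### API

Orientations are given as [roll, pitch, yaw] about the fixed x, y, z axes, in that order (R = Rz(yaw) Ry(pitch) Rx(roll)).
In Python, from station import arm gives the robot as it stands.
- The arm moves only by the tool step_arm, never from a script. Its argument "rows" is a list of rows, each a list of 5 numbers: the shift along the world's x, y, z in m, then the turn about the world's z in rad, then the finger opening in m, from 0 to 0.0876. In form: [[x, y, z, spin, gripper], ...]. A call has 1 to 20 rows; each row is the pose to reach, as a shift and turn from the pose commanded when the call began; what a row does not reach only later rows make up. A row lasts 1/10 s, in which the tool goes at most 50 mm and 8.59 degrees, less where a joint would pass 70% of its speed; a pose out of reach is approached as far as the arm can. A call with a gripper value outside its range is refused whole. The fingers move at their own pace and stop on an object; "newtons" is the grip in N (left out, the last holds). Time passes only in rows, so rows that repeat a pose let the fingers close. It gives the time, the measured TCP pose, the force, the opening and the grip force at its end, in the units of the state.
- arm.get_state(): the state, without advancing time (a new reading comes with each control period).
- arm.grab_frame(name): name is "scene" or "top" or "wrist"; returns a dict with "color" (384x512x3 uint8, blue, green, red), "vfov" (degrees; the focal length in pixels is half the picture's height over the tangent of half this angle, whatever the lens; pixels are square), "cx", "cy" (the principal point, pixels), "rvec" (rotation vector, rad) and "tvec" (3), from world to camera coordinates, as OpenCV has them. Camera axes: x right, y down, z forward; pixel columns grow to the right and rows downward; lengths in m; the calibration is good to about 2 mm. A picture is of the moment at which its call begins. There is no depth.
- arm.job_done(): hands the job in; it is judged then, once.
The state is a dict: "t": time; "q": joint angles; "qd": joint speeds; "joint_efforts": joint torques, N m; "eef_pos": TCP position; "ee_rot": TCP orientation; "force": force on the tool from outside, world axes, zero at the start; "moment": the same for the moment, N m; "width": finger opening in m; "gripper_force": force on a finger pad.
Only numpy, scipy, OpenCV 4.12 (cv2) and the standard library are available. Lean on these libraries where they do the work, as an engineer would, in place of code of your own. Each camera call takes 0.05 s, during which the arm holds its last target. There are 200 camera calls.

### The job

Prove the bore of the drill sleeve in the vice: take the plug gauge from the rack and lower it into the sleeve, twist it until its hidden tang drops into the slot, and ring it in with a firm twisting push until its collar is fully down on the sleeve's face and it stays there when you let go. Then slide the drift through the sleeve's slot and drive it until it alone has lifted the gauge loose, a good 5 mm off the face, put the drift back on its rest or on the bench clear of the vice, and hang the gauge upright in the rack again. Never let the gauge fall, and leave the chuck, hammer, can and pot where they are.

Things in the scene. Friction and masses are not known exactly. Their poses are not given: they have to be found in the camera images.
- vice: low grey machine vice fixed to the bench (base 215 x 88 mm, jaws 38 mm high), with a steel drill sleeve clamped upright in it by its tang: a tube 31 mm across at its upper face, 26 mm at its foot, with a tapered bore and a cross slot. Origin on the bench under the sleeve's axis; x along the vice's screw, y along jaws and slot, z up.
- sleeve_face (a point): centre of the bore's mouth in the sleeve's upper face, 155 mm above the bench; axes as the vice. The bore is 23.8 mm wide here and narrows (1 in 20 on the diameter) to 19.7 mm where it ends, 82 mm down.
- slot_floor (a point): on the sleeve's axis, on the slot's floor, 52 mm above the bench; axes as the vice. The slot is 11 mm wide, goes right through the sleeve along y, open on both sides from 52 to 81 mm above the bench. Below the bore's end (73 mm above the bench) the sleeve is solid apart from the slot.
- gauge: steel taper plug gauge, 0.5 kg, upright in a bore of the rack. Origin: centre of the underside of its collar (32 mm wide, 8 mm high); z up. Above, a round knurled handle 24 mm wide, 12 to 62 mm up; below, a tapered shank (24 to 20 mm) ending in a flat tang. In the sleeve it first binds with the collar 4 mm off the face; its weight alone leaves it 3 mm off.
- gauge_grip (a point): on the gauge's axis at mid-handle, 37 mm above its origin. With the tang in the slot, pushing the collar down onto the sleeve's face takes a rising force, 15 to 20 N at the end; there the taper sticks by itself, and lets go again at an upward 20 to 30 N.
- gauge_tang (a point): centre of the tang's end, 92 mm below the gauge's origin. Tang 20 mm long, 8 mm thick, 16.6 mm wide. The shank is locked in the handle at an arbitrary angle, so gauge x and y do not tell which way the tang lies. It enters the slot under the bore only within about 10 degrees of the slot's direction (either way round); else it stands on the bore's end, collar 10 mm off the face.
- drift: dark steel taper drift (wedge key), 190 mm long, 8 mm thick, 0.24 kg, on edge in the wooden rest. Origin on its straight lower edge, 140 mm behind the tip; x to the tip, z up, y across. Upper edge: 6 mm high at the tip, rising evenly to 27 mm at 117 mm behind it; the heel from there to 190 mm is a bar 27 mm high to hold it by.
- drift_tip (a point): end of the drift's nose (thinned to 4 mm over its last 10 mm), 140 mm ahead of its origin, 3 mm above its lower edge. A home gauge's tang ends 11 mm above the slot's floor: a drift slid along that floor begins to lift with its tip about 20 mm past the sleeve's axis and has the gauge loose at 45 to 60 mm past; driving takes 10 to 25 N.
- drift_rest: fixed wooden rest: plank 200 x 50 x 8 mm, two notched blocks 38 mm high with grooves 11 mm wide, floor 20 mm above the bench. Axes as the resting drift: origin on the bench under the drift's origin, x towards its tip; blocks centred 40 mm behind (14 mm long) and 95 mm ahead (30 mm long).
- rack: fixed wooden block 180 x 60 x 100 mm with three upright bores 27 mm wide, 96 mm deep, in a row along its x, 60 mm apart. Origin at the centre of its underside. Gauge and chuck hang by their shoulders in the two outer bores, either way round.
- bore_a (a point): mouth centre of the rack's bore 60 mm along its -x, 100 mm above the bench
- bore_b (a point): mouth centre of the rack's middle bore, 100 mm above the bench
- bore_c (a point): mouth centre of the rack's bore 60 mm along its +x, 100 mm above the bench
- chuck: small steel drill chuck, 35 mm wide, standing 48 mm above the rack with three thin jaws on top, its shank in an outer bore; origin at the centre of its underside, level with the rack's top. To be left alone.
- hammer: hammer, 280 mm long, lying beside the work. To be left alone.
- spray: red spray can, 52 mm wide, 160 mm high, beside the work. To be left alone.
- pot: small open metal pot, 70 mm wide, 60 mm high, beside the work. To be left alone.
Things that resemble listed ones, but are neither listed nor needed, are in the scene too. What is meant by the drift is not blue, orange or purple, and is the larger of those in its own colour.

How it is judged:
On the way, in this order (a step that is already met when the one before it is completed fails the run):
1. the gauge is home in the sleeve: its collar within 1.5 mm of the sleeve's face, upright, and not held (z of gauge in the frame of sleeve_face below 0.0015 m and distance between gauge and sleeve_face below 0.003 m and angle between gauge's own z axis and vertical below 0.06 rad and contact force between the fingers and gauge below 0.1 N), for 0.3 s.
2. the drift, through the slot, has lifted the gauge at least 4.5 mm off the face, with no finger on the gauge (z of gauge in the frame of sleeve_face above 0.0045 m and horizontal distance between gauge and sleeve_face below 0.004 m and contact force between drift and gauge above 0.5 N and z of drift_tip in the frame of slot_floor below 0.02 m and contact force between the fingers and gauge below 0.1 N), for 0.1 s.
At the end, for the whole second after the job is handed in: the gauge hangs upright (within 3 degrees) and still in any bore of the rack, collar within 5 mm of the bore's mouth centre; the drift lies still on its rest or the bench (origin below 45 mm, tip below 50 mm), its tip 40 mm or more from the sleeve's axis, not touching the vice ((distance between gauge and bore_a below 0.005 m or distance between gauge and bore_b below 0.005 m or distance between gauge and bore_c below 0.005 m) and angle between gauge's own z axis and vertical below 0.06 rad and linear speed of each of gauge, drift below 0.02 m/s and height (world z) of drift between -0.005 and 0.045 m and height (world z) of drift_tip between -0.005 and 0.05 m and horizontal distance between drift_tip and slot_floor above 0.04 m and contact force between drift and vice below 0.05 N).
It fails at once if the gauge is let fall (faster than 0.5 m/s with no finger on it) (linear speed of gauge above 0.5 m/s and contact force between the fingers and gauge below 0.05 N).
It fails at once if the chuck, hammer, can or pot is moved by more than 30 mm (distance of any of chuck, hammer, spray, pot from where it was at the start of the episode above 0.03 m).
It also fails if it takes over 72 s, if anything falls off the work surface, if the arm or the gripper's body presses on something with over 40 N, if the wrist force passes 120 N, or if a joint passes its speed limit or range.

## Working session

There is one attempt and no reset: what is moved stays moved. The work goes in short steps, Python scripts to look and compute and a tool call to move; the robot and the scene stay as the last step left them, time stands still between calls to the robot, and variables do not carry over. Pictures are saved under pics/ and viewed, at most 10 in all, crops included, and the job is handed in when it is done.

Besides the shell and the picture viewer there is one more tool, called after "Request:" as a command line: name --pt "numbers of a row" for each row, then --argument value for the rest. step_arm: Moves the arm, as the interface text tells. Its arguments: {"type":"object","properties":{"rows":{"type":"array"},"newtons":{"type":"number"}},"required":["rows"]}

```bash
mkdir -p pics; cat > h.py <<'E'
import numpy as np, cv2
from station import arm
def cam(f):
    h,w=f["color"].shape[:2]; fl=h/2/np.tan(np.radians(f["vfov"])/2)
    K=np.array([[fl,0,f["cx"]],[0,fl,f["cy"]],[0,0,1]]); R=cv2.Rodrigues(np.array(f["rvec"],float))[0]
    return K,R,np.array(f["tvec"],float).reshape(3)
def ray(f,p):
    K,R,t=cam(f); d=R.T@np.linalg.solve(K,[p[0],p[1],1.]); return -R.T@t,d
def plane(f,p,z):
    o,d=ray(f,p); return o+d*(z-o[2])/d[2]
def proj(f,P):
    K,R,t=cam(f); q=K@(R@np.array(P,float)+t); return q[:2]/q[2]
def two(f1,p1,f2,p2):
    (a,u),(b,v)=ray(f1,p1),ray(f2,p2)
    s=np.linalg.lstsq(np.c_[u,-v],b-a,rcond=None)[0]; A,B=a+s[0]*u,b+s[1]*v
    return (A+B)/2,np.linalg.norm(A-B)
E
python3 - <<'E'
from h import *
import pickle
fs={n:arm.grab_frame(n) for n in("scene","top","wrist")}
pickle.dump(fs,open("f0.pkl","wb"))
for n in fs: cv2.imwrite(f"pics/{n}0.png",fs[n]["color"])
for n in fs:
    K,R,t=cam(fs[n]); print(n,K[0,0],-R.T@t)
s=arm.get_state();print(s)
E
```

```text
scene 407.27440671136065 [ 1.10553062 -0.74210301  0.71457889]
top 364.03961503270557 [ 0.42152017 -0.13647057  1.21732785]
wrist 286.5650565848601 [ 0.23779913 -0.63525392  0.38403912]
{'t': 0.15, 'q': array([-8.14910841e-01,  3.59202991e-01,  1.12894227e-02, -2.65518273e-04,
       -1.22409386e+00, -2.88060664e-01]), 'qd': array([ 1.38269843e-05, -3.51615993e-03,  2.54255720e-03,  1.28259135e-03,
       -2.58353238e-04,  8.34145475e-04]), 'joint_efforts': array([-1.78869803e-03, -5.83276248e+01,  2.93290883e+01,  7.00130135e+00,
        8.74363905e-03, -9.50774597e-05]), 'eef_pos': array([ 0.30418356, -0.60217104,  0.22585722]), 'ee_rot': array([ 3.14036053e+00, -1.04744897e-04, -2.67385814e+00]), 'force': array([0.64491799, 0.04167533, 0.31738414]), 'moment': array([ 0.06709937, -0.00828008, -0.00652761]), 'gripper_force': 0.0, 'width': 0.08737580796803}
```

```bash
python3 -c "
import cv2
a=cv2.imread('pics/top0.png');cv2.imwrite('pics/top0b.png',cv2.resize(a,(800,600),interpolation=cv2.INTER_CUBIC))
a=cv2.imread('pics/scene0.png');cv2.imwrite('pics/scene0b.png',cv2.resize(a,(800,600),interpolation=cv2.INTER_CUBIC))"
```

```text
(no output)
```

View pics/top0b.png

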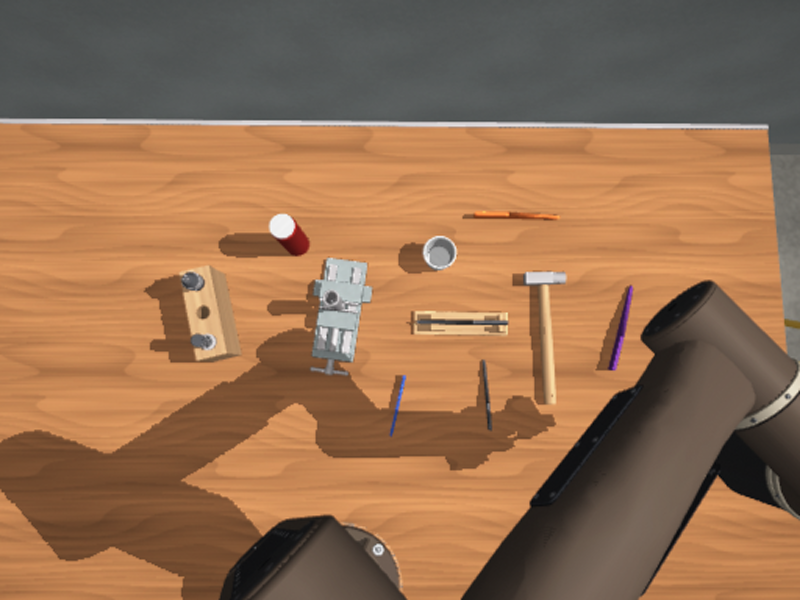

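View pics/scene0b.png

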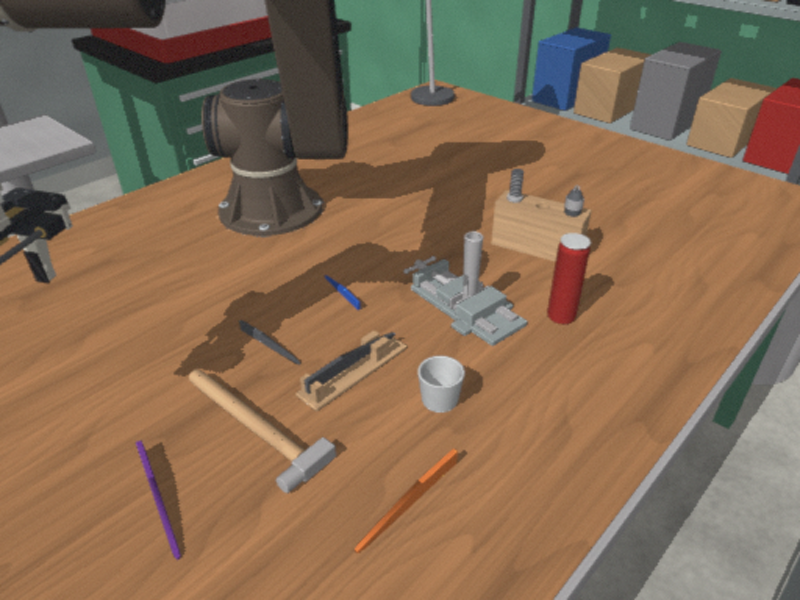

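The overview pictures (800 px scale) show these candidates:
- **Gauge:** the gauge itself is at top (205,340) / scene (517,185), with a knurled handle. The chuck, at top (193,280) / scene (574,200), could be mistaken for it.
- **Drift:** the dark one in the rest at top (460,322) / scene (347,365) fits the description. The others are a smaller dark one (487,395), blue (397,405), orange (515,215) and purple (620,328).
- **Sleeve:** top (332,297).

I'll check these choices in one close crop.

```bash
python3 - <<'E'
from h import *
import pickle
fs=pickle.load(open("f0.pkl","rb")); T=fs["top"]; S=fs["scene"]
k=.64
for n,p,z in [("gauge top",(205,340),.162),("chuck",(193,279),.148),("sleeve",(332,297),.155),("restL",(413,322),.008),("restR",(508,322),.008),("drift tip",(408,322),.03),("dark small a",(484,361),.01),("dark small b",(491,430),.01),("can",(283,226),.16),("pot",(440,245),.06)]:
    print(n,plane(T,np.array(p)*k,z).round(3))
a=T["color"]; s=S["color"]
c1=cv2.resize(a[150:250,105:235],(800//2,308),interpolation=cv2.INTER_CUBIC)
c2=cv2.resize(a[190:290,245:375],(400,308),interpolation=cv2.INTER_CUBIC)
c3=cv2.resize(s[100:200,300:400],(400,290)[::1],interpolation=cv2.INTER_CUBIC)
c4=cv2.resize(s[190:290,145:275],(400,290),interpolation=cv2.INTER_CUBIC)
cv2.imwrite("pics/crop1.png",np.vstack([np.hstack([c1,c2]),np.hstack([c3,c4])]))
E
```

```text
gauge top [0.484 0.238 0.162]
chuck [0.6   0.272 0.148]
sleeve [0.565 0.008 0.155]
restL [ 0.532 -0.146  0.008]
restR [ 0.533 -0.349  0.008]
drift tip [ 0.53  -0.135  0.03 ]
dark small a [ 0.45  -0.296  0.01 ]
dark small b [ 0.307 -0.309  0.01 ]
can [0.7   0.103 0.16 ]
pot [ 0.688 -0.201  0.06 ]
```

View pics/crop1.png

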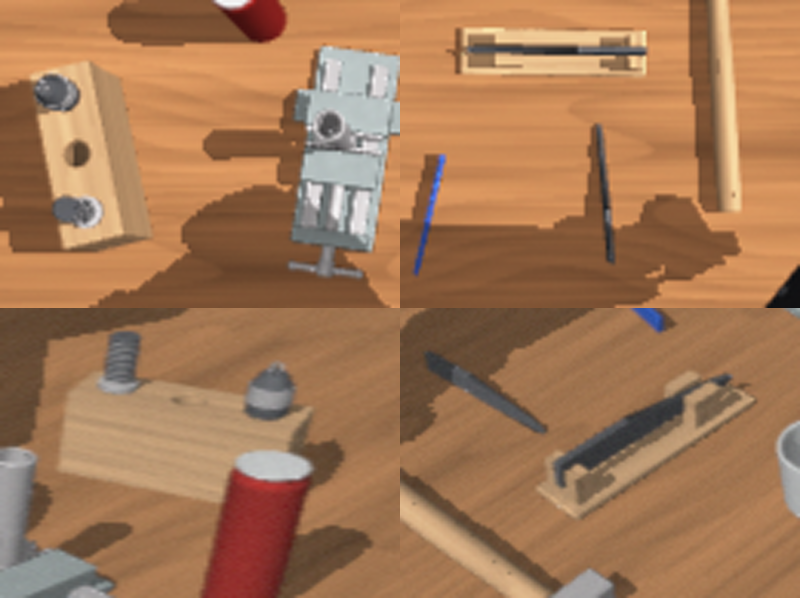

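The crop shows the gauge with its knurled handle in the rack bore nearer the robot (top px ≈131,217), and the chuck in the far bore. The right drift is the large dark one in the rest, tip towards the vice. I'll now move above the sleeve with the tool yaw near -90° and look.

Request:
step_arm --pt "0.03 0.05 0.03 0.15 0.0876" --pt "0.06 0.1 0.05 0.3 0.0876" --pt "0.08 0.14 0.08 0.45 0.0876" --pt "0.1 0.18 0.08 0.6 0.0876" --pt "0.12 0.23 0.08 0.75 0.0876" --pt "0.14 0.27 0.08 0.9 0.0876" --pt "0.16 0.32 0.08 1.0 0.0876" --pt "0.18 0.36 0.08 1.1 0.0876" --pt "0.2 0.4 0.08 1.1 0.0876" --pt "0.21 0.45 0.08 1.1 0.0876" --pt "0.22 0.49 0.08 1.1 0.0876" --pt "0.23 0.53 0.08 1.1 0.0876" --pt "0.23 0.54 0.08 1.1 0.0876" --pt "0.23 0.54 0.08 1.1 0.0876"

```text
t: 1.55
eef_pos: [0.5344, -0.0607, 0.3063]
ee_rot: [3.141, 0.0, -1.571]
force: [-0.2, -0.8, -0.0]
width: 0.088
gripper_force: 0.0
```

```bash
cat > look.py <<'E'
from h import *
import pickle,sys
n,tag=sys.argv[1:3]; f=arm.grab_frame(n); pickle.dump(f,open(f"f_{tag}.pkl","wb"))
cv2.imwrite(f"pics/{tag}.png",cv2.resize(f["color"],(800,600),interpolation=cv2.INTER_CUBIC))
s=arm.get_state(); print(s["t"],s["eef_pos"].round(4),s["ee_rot"].round(4),s["q"].round(3),s["force"].round(2),s["width"]); K,R,t=cam(f); print(-R.T@t,R[2])
E
python3 look.py wrist w1
```

```text
1.6 [ 0.5342 -0.0619  0.3064] [ 3.1411e+00 -2.0000e-04 -1.5719e+00] [ 0.249  0.088 -0.159  0.    -1.324 -0.25 ] [-0.15  0.61 -0.54] 0.08726376109997885
[ 0.53496097 -0.13489663  0.4645768 ] [-0.00139264  0.27745376 -0.96073798]
```

View pics/w1.png

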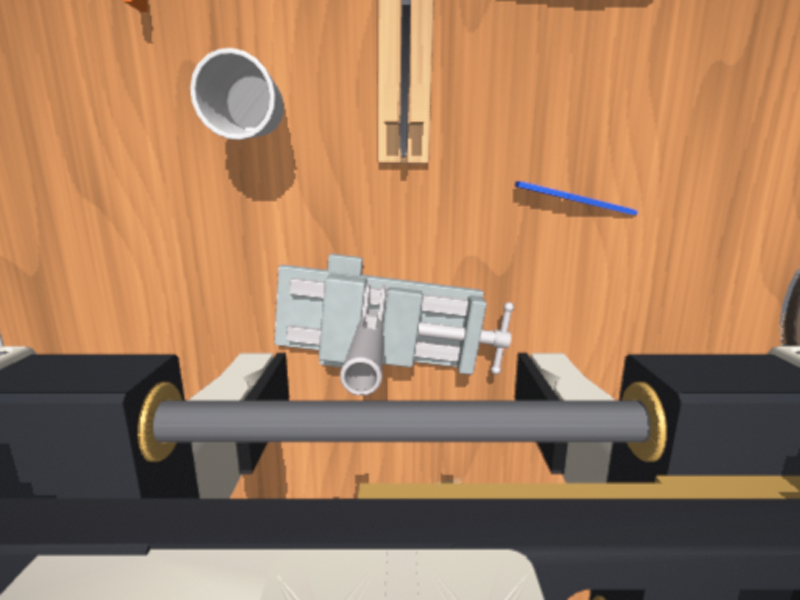

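Wrist view: sleeve mouth at (361,376), the vice's long edges (281,266)-(483,293) and (276,345)-(472,373), and the drift tip at (404,157) in the rest.

```bash
python3 - <<'E'
from h import *
import pickle
f=pickle.load(open("f_w1.pkl","rb")); T=pickle.load(open("f0.pkl","rb"))["top"]
P=lambda p,z: plane(f,np.array(p)*.64,z)
print("sleeve",P((361,376),.155))
for a,b in [((281,266),(483,293)),((276,345),(472,373)),((404,155),(405,5)),((378,162),(380,5)),((430,162),(430,5))]:
    d=P(b,.02)-P(a,.02); print(np.degrees(np.arctan2(d[1],d[0])))
print("tip",P((404,157),.026), "plank end", P((378,162),.008),P((429,163),.008))
g=cv2.cvtColor(f["color"],cv2.COLOR_BGR2GRAY)
# dark drift on rest: column centroid per row
for r in range(4,100,12):
    row=g[r,235:285]; i=np.where(row<75)[0]+235; print(r,i.min() if len(i) else None,i.max() if len(i) else None)
t=cv2.cvtColor(T["color"],cv2.COLOR_BGR2GRAY)
for c in range(258,330,6):
    i=np.where(t[195:215,c]<75)[0]+195; print(c,i, end=";")
E
```

```text
sleeve [0.56481463 0.01271947 0.155     ]
172.2271759341383
171.23772348113215
-90.23835190159093
-91.5237302980511
-88.91352372365478
tip [ 0.53185954 -0.14896848  0.026     ] plank end [ 0.55702768 -0.14488441  0.008     ] [ 0.50736376 -0.14401083  0.008     ]
4 258 261
16 257 261
28 257 261
40 257 261
52 258 260
64 None None
76 None None
88 None None
258 [];264 [];270 [];276 [205];282 [205 206];288 [205 206];294 [205 206 207];300 [205 206 207];306 [207];312 [207];318 [207];324 [];
```

Request:
step_arm --pt "-0.01 0.05 0 0 0.0876" --pt "-0.02 0.1 0 0 0.0876" --pt "-0.03 0.15 0 0 0.0876" --pt "-0.04 0.2 -0.02 0 0.0876" --pt "-0.05 0.24 -0.03 0 0.0876" --pt "-0.05 0.26 -0.04 0 0.0876" --pt "-0.05 0.26 -0.04 0 0.0876" --pt "-0.05 0.26 -0.04 0 0.0876"

```text
t: 2.4
eef_pos: [0.4845, 0.1966, 0.2663]
ee_rot: [3.141, -0.001, -1.574]
force: [0.6, -0.2, -0.8]
width: 0.0874
gripper_force: 0.0
```

```bash
python3 look.py wrist w2
```

```text
2.45 [0.4847 0.1963 0.2668] [-3.1415e+00 -4.0000e-04 -1.5749e+00] [ 0.761  0.082 -0.256  0.    -1.233 -0.765] [-0.28  0.59  0.23] 0.08777147870423942
[0.4848488  0.12259837 0.42474139] [-3.82919405e-04  2.76608234e-01 -9.60982694e-01]
```

View pics/w2.png

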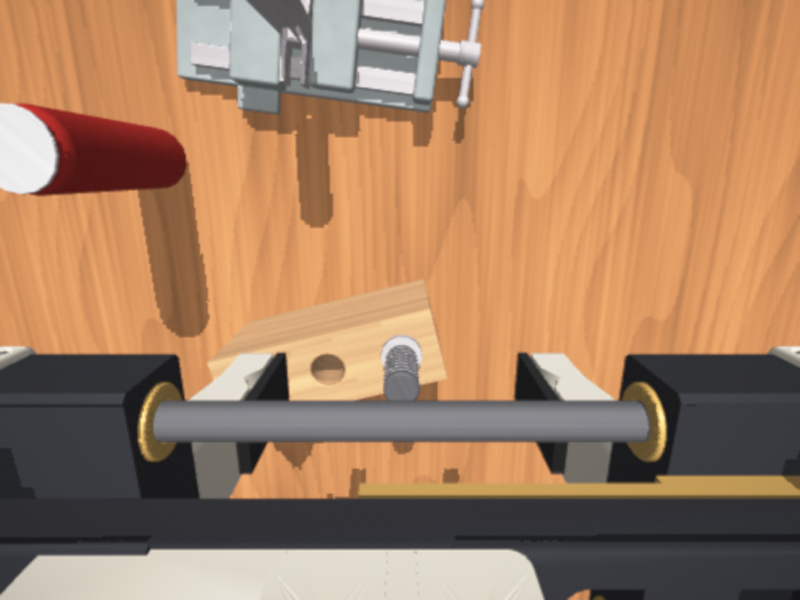

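Wrist view 2: gauge collar centre ≈(401,353), handle top ≈(401,386), middle bore (328,370) empty.

```bash
python3 - <<'E'
from h import *
import pickle
f=pickle.load(open("f_w2.pkl","rb"));F0=pickle.load(open("f0.pkl","rb"))
P=lambda p,z: plane(f,np.array(p)*.64,z)
c=P((401,353),.108);print("collar",c,"htop",P((401,386),.162),"boreb",P((328,370),.1))
for a,b in [((424,281),(210,360)),((430,308),(213,372)),((430,308),(446,376))]:
    d=P(b,.1)-P(a,.1); print(np.degrees(np.arctan2(d[1],d[0])))
S=F0["scene"];T=F0["top"]
print(two(S,np.array((517,172))*.64,T,np.array((201,340))*.64), proj(S,[.4845,.238,.162])/.64)
print("sleeve",two(S,np.array((474,237))*.64,T,np.array((332,297))*.64), proj(S,[.565,.0125,.155])/.64,proj(T,[.565,.0125,.155])/.64)
E
```

```text
collar [0.48495564 0.25414578 0.108     ] htop [0.48499121 0.25463496 0.162     ] boreb [0.54259282 0.27174636 0.1       ]
20.71869241755157
17.067009729415027
103.53256632673836
(array([0.4855683 , 0.24814497, 0.15984681]), np.float64(0.0050681754648538736)) [512.37552643 172.80961835]
sleeve (array([0.56663491, 0.00879437, 0.1530224 ]), np.float64(0.0029091474210294677)) [473.79842698 234.93379975] [329.34673739 297.13413981]
```

Request:
step_arm --pt "0 0.02 0 0.15 0.0876" --pt "0 0.04 0 0.3 0.0876" --pt "0 0.055 0 0.45 0.0876" --pt "0 0.055 0 0.6 0.0876" --pt "0 0.055 0 0.75 0.0876" --pt "0 0.055 -0.02 0.9 0.0876" --pt "0 0.055 -0.05 1.05 0.0876" --pt "0 0.055 -0.08 1.2 0.0876" --pt "0 0.055 -0.11 1.35 0.0876" --pt "0 0.055 -0.13 1.5 0.0876" --pt "0 0.055 -0.145 1.575 0.04" --pt "0 0.055 -0.147 1.575 0.02" --pt "0 0.055 -0.147 1.575 0.02" --pt "0 0.055 -0.147 1.575 0.02" --pt "0 0.055 -0.147 1.575 0.02" --pt "0 0.055 -0.147 1.575 0.02" --pt "0 0.055 -0.147 1.575 0.02" --newtons 5

```text
t: 4.15
eef_pos: [0.4845, 0.2527, 0.1201]
ee_rot: [-3.141, -0.001, 0.001]
force: [1.4, 0.8, 0.4]
width: 0.0373
gripper_force: 0.0
```

Request:
step_arm --pt "0 0 0 0 0.02" --pt "0 0 0 0 0.02" --pt "0 0 0 0 0.02" --pt "0 0 0 0 0.02" --pt "0 0 0 0 0.02" --newtons 5

```text
t: 4.65
eef_pos: [0.4849, 0.2535, 0.1201]
ee_rot: [-3.14, -0.001, 0.002]
force: [-1.1, 5.5, 2.8]
width: 0.0242
gripper_force: 5.0
```

```bash
python3 look.py top t1
```

```text
4.7 [0.4849 0.2535 0.1201] [-3.1401e+00 -1.4000e-03  1.6000e-03] [ 0.84   0.244 -0.416 -0.    -0.908  0.733] [0.2  6.09 2.96] 0.024044755561232027
[ 0.42152017 -0.13647057  1.21732785] [ 0.13563595 -0.01596541 -0.9906301 ]
```

Request:
step_arm --pt "0 0 0 0 0.05" --pt "0 0.001 0 0 0.06" --pt "0 0.001 0 -0.15 0.06" --pt "0 0.001 0 -0.3 0.06" --pt "0 0.001 0 -0.45 0.06" --pt "0 0.001 0 -0.6 0.06" --pt "0 0.001 0 -0.75 0.06" --pt "0 0.001 0 -0.9 0.06" --pt "0 0.001 0 -1.05 0.06" --pt "0 0.001 0 -1.2 0.05" --pt "0 0.001 0 -1.35 0.04" --pt "0 0.001 0 -1.5 0.03" --pt "0 0.001 0 -1.57 0.02" --pt "0 0.001 0 -1.57 0.02" --pt "0 0.001 0 -1.57 0.02" --pt "0 0.001 0 -1.57 0.02" --pt "0 0.001 0 -1.57 0.02" --pt "0 0.001 0 -1.57 0.02" --newtons 5

```text
t: 6.5
eef_pos: [0.4841, 0.2531, 0.1193]
ee_rot: [3.141, -0.001, -1.568]
force: [1.0, -2.0, -2.2]
width: 0.0238
gripper_force: 5.0
```

Request:
step_arm --pt "0 0 0 0 0.015" --pt "0 0 0 0 0.015" --pt "0 0 0.01 0 0.015" --pt "0 0 0.03 0 0.015" --pt "0 0 0.06 0 0.015" --pt "0 0 0.09 0 0.015" --pt "0 0 0.12 0 0.015" --pt "0.01 -0.03 0.15 0 0.015" --pt "0.02 -0.06 0.18 0 0.015" --pt "0.03 -0.1 0.18 0 0.015" --pt "0.045 -0.14 0.18 0 0.015" --pt "0.06 -0.18 0.18 0 0.015" --pt "0.07 -0.21 0.18 0 0.015" --pt "0.08 -0.235 0.18 0 0.015" --pt "0.08 -0.241 0.18 0 0.015" --pt "0.08 -0.241 0.18 0 0.015" --pt "0.08 -0.241 0.18 0 0.015" --newtons 50

```text
t: 8.2
eef_pos: [0.5639, 0.013, 0.2996]
ee_rot: [3.141, 0.0, -1.569]
force: [0.3, 0.2, -5.2]
width: 0.0227
gripper_force: 50.0
```

```bash
python3 - <<'E'
from h import *
import pickle
s=arm.get_state();print(s["t"],s["eef_pos"],s["force"],s["width"])
ims=[]
for n in("scene","top","wrist"):
    f=arm.grab_frame(n);pickle.dump(f,open(f"f_c{n}.pkl","wb"));ims.append(f)
S,T,W=ims
def crop(f,P,h,s):
    u,v=proj(f,P).round().astype(int);print(u,v);u0=max(u-h,0);v0=max(v-h,0);return cv2.resize(f["color"][v0:v0+2*h,u0:u0+2*h],(s,s),interpolation=cv2.INTER_CUBIC)
c=[crop(S,[.565,.0125,.2],40,400),crop(W,[.565,.0125,.155],50,400)]
cv2.imwrite("pics/c1.png",np.hstack(c))
E
```

```text
8.2 [0.56393853 0.01302387 0.2996385 ] [ 0.31792494  0.17559768 -5.19437094] 0.02274623436959267
304 135
256 181
```

View pics/c1.png

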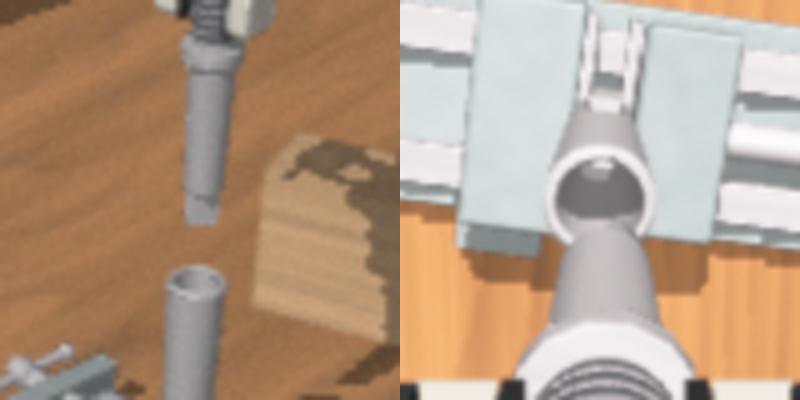

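Scene crop: tang tip at (202,222), sleeve mouth at (196,283). Wrist crop: mouth centre ≈(602,197). The tang shows mostly one flat, facing the scene camera.

```bash
python3 - <<'E'
from h import *
import pickle
S=pickle.load(open("f_cscene.pkl","rb"));W=pickle.load(open("f_cwrist.pkl","rb"));T=pickle.load(open("f_ctop.pkl","rb"))
mS=np.array([264+196/5,95+283/5]);tS=np.array([264+202/5,95+222/5]);mW=np.array([206+202/4,131+197/4])
print("W mouth",plane(W,mW,.155))
zt=.2996-.0195-.092
for xy in [(.5639,.013),(.5648,.0127)]:
    print("S err mouth",mS-proj(S,[*xy,.155]),"tip",tS-proj(S,[*xy,zt]))
a=proj(S,[.5639,.013,.155]);print(proj(S,[.5739,.013,.155])-a,proj(S,[.5639,.023,.155])-a)
# vertical-axis check: tube outline in scene
g=S["color"][:,:,:]; hsv=cv2.cvtColor(g,cv2.COLOR_BGR2HSV)
for r in [112,116,120,124,128,132,136,138,140,154,158,162,166]:
    i=np.where(hsv[r,285:325,1]<60)[0]+285
    print(r,i.min() if len(i) else 0,i.max() if len(i) else 0,len(i),hsv[r,298:312,2])
E
```

```text
W mouth [0.56459907 0.0121149  0.155     ]
S err mouth [0.18348608 1.46285759] tip [0.57566621 0.28565093]
S err mouth [-0.01746818  1.29844493] tip [0.37034798 0.12497208]
[3.02550204 1.34534445] [ 2.32413268 -1.45328521]
112 301 310 10 [163 162 164 144 149 156 158 154 150 142 132 115 116 144]
116 301 309 9 [164 161 161 146 149 158 159 155 149 138 125 110 140 160]
120 301 309 9 [159 163 163 149 154 159 162 152 144 135 118 109 155 166]
124 301 308 8 [170 168 161 150 154 158 157 151 140 129 111 127 166 169]
128 301 308 8 [166 166 157 149 158 160 157 150 138 121 111 148 154 155]
132 301 307 7 [165 163 144 147 154 158 156 144 132 116 118 148 153 154]
136 301 307 7 [165 167 163 164 155 153 150 144 126 144 153 157 161 163]
138 301 307 7 [161 159 157 150 154 152 149 149 150 155 164 164 164 166]
140 0 0 0 [156 156 158 157 159 162 161 159 164 164 160 164 161 157]
154 297 308 12 [147 157 152 172 188 184 172 161 151 123 111 145 159 158]
158 297 307 11 [150 158 160 163 159 151 145 134 123 105 122 148 152 153]
162 297 307 11 [148 156 160 157 156 150 140 129 114 108 146 161 160 157]
166 285 306 11 [152 157 159 159 154 145 136 125 108 115 150 151 149 151]
```

Request:
step_arm --pt "0 -0.001 -0.02 0 0.015" --pt "0 -0.001 -0.03 0 0.015" --pt "0 -0.001 -0.04 0 0.015" --pt "0 -0.001 -0.05 0 0.015" --pt "0 -0.001 -0.06 0 0.015" --pt "0 -0.001 -0.07 0 0.015" --pt "0 -0.001 -0.08 0 0.015" --pt "0 -0.001 -0.08 0 0.015"

```text
t: 9.15
eef_pos: [0.5643, 0.0115, 0.2181]
ee_rot: [3.141, -0.0, -1.569]
force: [1.1, -0.1, -4.5]
width: 0.0233
gripper_force: 50.0
```

Request:
step_arm --pt "0 0 -0.01 0 0.015" --pt "0 0 -0.018 0 0.015" --pt "0 0 -0.024 0 0.015" --pt "0 0 -0.03 0 0.015" --pt "0 0 -0.033 0 0.015" --pt "0 0 -0.036 0 0.015" --pt "0 0 -0.036 0 0.015"

```text
t: 9.85
eef_pos: [0.5649, 0.0115, 0.1841]
ee_rot: [-3.14, -0.0, -1.569]
force: [2.3, -1.3, -1.8]
width: 0.0232
gripper_force: 50.0
```

Request:
step_arm --pt "0.0005 0 -0.001 0 0.015" --pt "0.0005 0 -0.002 0.05 0.015" --pt "0.0005 0 -0.002 0.1 0.015" --pt "0.0005 0 -0.002 0.15 0.015" --pt "0.0005 0 -0.002 0.2 0.015" --pt "0.0005 0 -0.002 0.25 0.015" --pt "0.0005 0 -0.002 0.3 0.015" --pt "0.0005 0 -0.002 0.35 0.015"

```text
t: 10.65
eef_pos: [0.5656, 0.0116, 0.1829]
ee_rot: [-3.139, -0.001, -1.216]
force: [2.5, -0.9, 2.1]
width: 0.0231
gripper_force: 50.0
```

Request:
step_arm --pt "0 0 -0.001 0.05 0.015" --pt "0 0 -0.001 0.1 0.015" --pt "0 0 -0.001 0.15 0.015" --pt "0 0 -0.001 0.2 0.015" --pt "0 0 -0.001 0.25 0.015" --pt "0 0 -0.001 0.3 0.015" --pt "0 0 -0.001 0.35 0.015"

```text
t: 11.35
eef_pos: [0.5658, 0.0118, 0.1807]
ee_rot: [-3.14, -0.001, -0.867]
force: [6.2, -1.3, -4.8]
width: 0.0233
gripper_force: 50.0
```

```bash
cat > st.py <<'E'
from station import arm
s=arm.get_state();print(s["t"],s["eef_pos"].round(4),s["ee_rot"].round(3),s["force"].round(1),s["moment"].round(2),s["q"].round(2),s["width"],s["gripper_force"])
E
python3 st.py
```

```text
11.35 [0.5658 0.0118 0.1807] [-3.14e+00 -1.00e-03 -8.67e-01] [ 6.2 -1.3 -4.8] [-0.56 -2.19 -0.06] [ 0.37  0.21 -0.3   0.   -1.05  0.34] 0.023252281651032106 49.99895095825195
```

It dropped into the slot: z fell 2 mm and the push force vanished. I'll centre x and seat it.

Request:
step_arm --pt "0.0007 0 -0.001 0 0.015" --pt "0.0007 0 -0.002 0 0.015" --pt "0.0007 0 -0.003 0.02 0.015" --pt "0.0007 0 -0.004 0.0 0.015" --pt "0.0007 0 -0.005 -0.02 0.015" --pt "0.0007 0 -0.006 0.0 0.015"

```text
t: 11.95
eef_pos: [0.5661, 0.0116, 0.1749]
ee_rot: [-3.141, -0.001, -0.87]
force: [5.2, -1.6, -1.5]
width: 0.0233
gripper_force: 50.0
```

```bash
python3 st.py
```

```text
11.95 [0.5661 0.0116 0.1749] [-3.141e+00 -1.000e-03 -8.700e-01] [ 5.2 -1.6 -1.5] [-0.41 -1.82 -0.07] [ 0.37  0.22 -0.31  0.   -1.04  0.33] 0.023296887019209508 50.00075340270996
```

Request:
step_arm --pt "0.0004 0 -0.001 0.02 0.015" --pt "0.0004 0 -0.002 -0.02 0.015" --pt "0.0004 0 -0.003 0.02 0.015" --pt "0.0004 0 -0.004 -0.02 0.015" --pt "0.0004 0 -0.005 0.02 0.015" --pt "0.0004 0 -0.005 0 0.015"

```text
t: 12.55
eef_pos: [0.5668, 0.0114, 0.174]
ee_rot: [-3.139, -0.003, -0.866]
force: [-6.1, -0.0, 27.2]
width: 0.0234
gripper_force: 50.0
```

```bash
python3 st.py
```

```text
12.55 [0.5668 0.0114 0.174 ] [-3.139e+00 -3.000e-03 -8.660e-01] [-6.1 -0.  27.2] [0.5  3.02 0.22] [ 0.37  0.22 -0.31  0.   -1.04  0.34] 0.023394088980982927 50.024433732032776
```

Request:
step_arm --pt "-0.0005 0 0.002 0 0.015" --pt "-0.0005 0 0.004 0 0.015" --pt "-0.0005 0 0.004 0 0.03" --pt "-0.0005 0 0.004 0 0.05" --pt "-0.0005 0 0.004 0 0.06" --pt "-0.0005 0 0.004 0 0.07" --pt "-0.0005 0 0.004 0 0.07"

```text
t: 13.25
eef_pos: [0.5651, 0.0115, 0.1733]
ee_rot: [3.141, 0.0, -0.869]
force: [0.4, -0.7, -1.0]
width: 0.0569
gripper_force: 0.0
```

```bash
python3 st.py; python3 - <<'E'
from h import *
import pickle
f=arm.grab_frame("scene");pickle.dump(f,open("f_h.pkl","wb"))
u,v=proj(f,[.565,.0125,.155]).round().astype(int)
cv2.imwrite("pics/home.png",cv2.resize(f["color"][v-40:v+40,u-50:u+50],(800,640)[:2],interpolation=cv2.INTER_CUBIC)[:600])
E
```

```text
13.25 [0.5651 0.0115 0.1733] [ 3.141  0.    -0.869] [ 0.4 -0.7 -1. ] [ 0.02  0.14 -0.  ] [ 0.37  0.22 -0.31 -0.   -1.04  0.34] 0.05693141630954507 0.0
```

View pics/home.png

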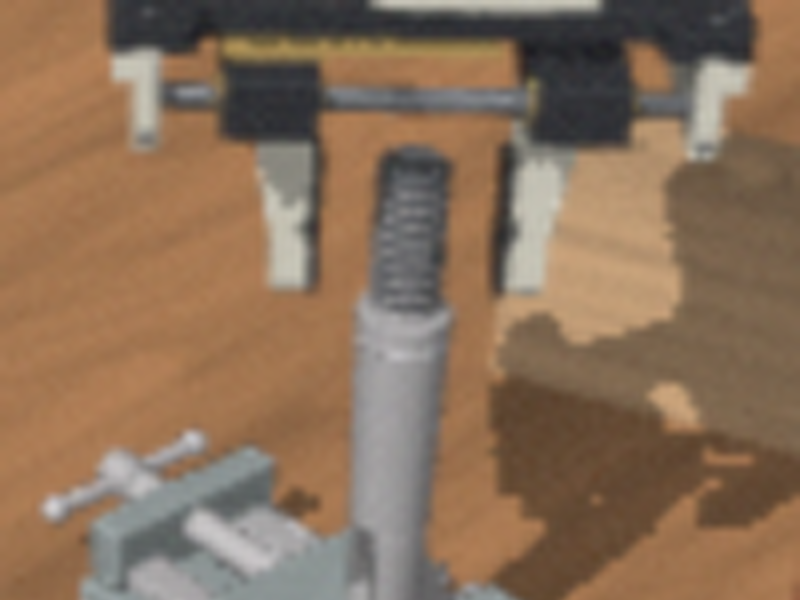

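The scene crop shows the collar sitting flat on the sleeve face with the fingers clear, so the gauge is home. Next I lift off and go to the drift heel.

Request:
step_arm --pt "0 0 0 0 0.07" --pt "0 0 0.02 0 0.07" --pt "0 0 0.05 0 0.07" --pt "0 0 0.09 -0.1 0.07" --pt "0 -0.04 0.1 -0.2 0.07" --pt "-0.005 -0.08 0.1 -0.3 0.07" --pt "-0.01 -0.12 0.08 -0.4 0.07" --pt "-0.015 -0.16 0.04 -0.5 0.06" --pt "-0.02 -0.2 0 -0.6 0.06" --pt "-0.025 -0.24 -0.04 -0.7 0.06" --pt "-0.033 -0.28 -0.08 -0.7 0.06" --pt "-0.033 -0.3065 -0.1 -0.7 0.06" --pt "-0.033 -0.3065 -0.1 -0.7 0.06" --pt "-0.033 -0.3065 -0.1 -0.7 0.06"

```text
t: 14.7
eef_pos: [0.531, -0.2961, 0.0717]
ee_rot: [3.138, 0.001, -1.571]
force: [-0.0, 0.1, 0.4]
width: 0.0601
gripper_force: 0.0
```

```bash
python3 look.py wrist w3
```

```text
14.75 [ 0.5322 -0.2953  0.0733] [ 3.1405  0.     -1.57  ] [-0.186  0.389 -0.327  0.    -0.856  0.187] [0.22 0.16 0.94] 0.0601013242658265
[ 0.53207156 -0.37031648  0.22997086] [-0.00402047  0.27804893 -0.9605585 ]
```

View pics/w3.png

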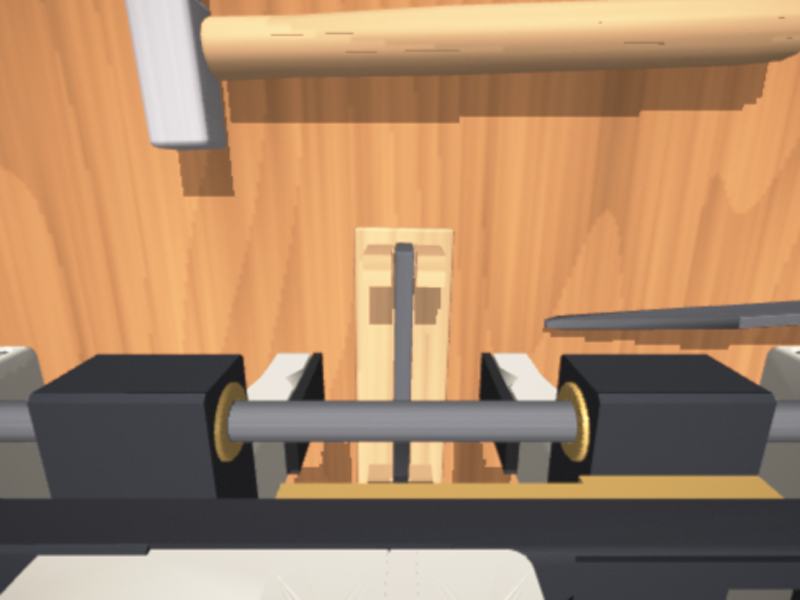

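Wrist view 3: drift centred between the fingers at column 403, heel end at (404,244), small dark drift off to the right at (545,325). Descending and gripping.

Request:
step_arm --pt "0 0 -0.02 0 0.06" --pt "0 0 -0.04 0 0.05" --pt "0 0 -0.055 0 0.04" --pt "0 0 -0.056 0 0.02" --pt "0 0 -0.056 0 0.003" --pt "0 0 -0.056 0 0.003" --pt "0 0 -0.056 0 0.003" --pt "0 0 -0.056 0 0.003" --pt "0 0 -0.056 0 0.003" --pt "0 0 -0.056 0 0.003" --pt "0 0 -0.056 0 0.003" --newtons 60

```text
t: 15.85
eef_pos: [0.5317, -0.295, 0.0183]
ee_rot: [3.141, 0.0, -1.57]
force: [-3.0, 2.3, 7.0]
width: 0.0077
gripper_force: 60.0
```

```bash
python3 st.py; python3 - <<'E'
from h import *
import pickle
f=pickle.load(open("f_w3.pkl","rb"));P=lambda p,z: plane(f,np.array(p)*.64,z)
print(P((404,244),.047),P((403,400),.047),P((356,229),.008),P((452,230),.008))
E
```

```text
15.85 [ 0.5317 -0.295   0.0183] [ 3.141  0.    -1.57 ] [-3.   2.3  7. ] [ 0.7   1.45 -0.26] [-0.19  0.46 -0.38 -0.   -0.74  0.19] 0.007717688144681732 59.95405912399292
[ 0.53016644 -0.34211786  0.047     ] [ 0.53045677 -0.27102116  0.047     ] [ 0.55342459 -0.34352355  0.008     ] [ 0.50609429 -0.34303654  0.008     ]
```

Request:
step_arm --pt "0 0 0.01 0 0.003" --pt "0 0 0.03 0 0.003" --pt "0 0 0.05 0 0.003" --pt "0.001 0.02 0.06 0 0.003" --pt "0.003 0.05 0.06 -0.05 0.003" --pt "0.005 0.08 0.06 -0.1 0.003" --pt "0.007 0.1 0.06 -0.145 0.003" --pt "0.007 0.12 0.05 -0.145 0.003" --pt "0.007 0.1255 0.037 -0.145 0.003" --pt "0.007 0.1255 0.0365 -0.145 0.003" --pt "0.007 0.1255 0.0365 -0.145 0.003"

```text
t: 16.95
eef_pos: [0.5395, -0.1696, 0.0544]
ee_rot: [3.141, -0.0, -1.713]
force: [0.6, -0.0, -2.0]
width: 0.0079
gripper_force: 60.0
```

```bash
python3 st.py; python3 - <<'E'
from h import *
import pickle
S=arm.grab_frame("scene");T=arm.grab_frame("top");pickle.dump((S,T),open("f_d.pkl","wb"))
def crop(f,P,hw,hh,sz):
    u,v=proj(f,P).round().astype(int);print(u-hw,v-hh);return cv2.resize(f["color"][v-hh:v+hh,u-hw:u+hw],sz,interpolation=cv2.INTER_CUBIC)
cv2.imwrite("pics/d1.png",np.hstack([crop(S,[.56,-.02,.07],50,50,(400,400)),crop(T,[.56,-.02,.07],50,50,(400,400))]))
E
```

```text
16.95 [ 0.5395 -0.1696  0.0544] [ 3.141 -0.    -1.713] [ 0.6 -0.  -2. ] [-0.06  0.06  0.07] [ 0.04  0.35 -0.44  0.   -0.78 -0.18] 0.007858373164556877 59.97935950756073
242 131
175 145
```

View pics/d1.png

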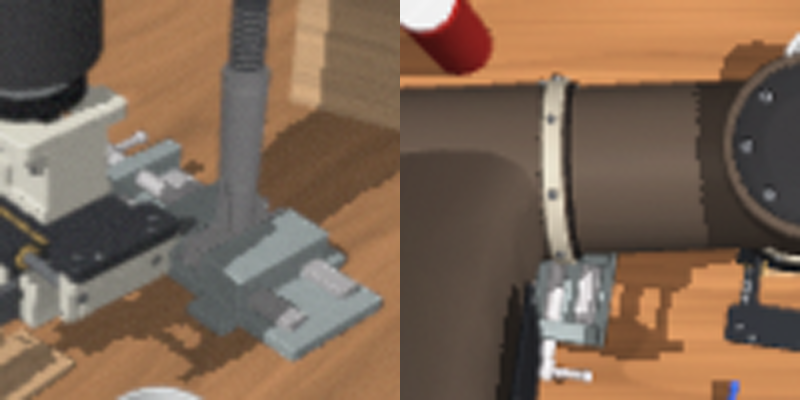

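The drift is hidden by the gripper in both views, so I'll feed it in carefully by force.

Request:
step_arm --pt "0.0007 0.005 -0.0015 0 0.003" --pt "0.0014 0.01 -0.002 0 0.003" --pt "0.0022 0.015 -0.002 0 0.003" --pt "0.0029 0.02 -0.002 0 0.003" --pt "0.0036 0.025 -0.002 0 0.003" --pt "0.0043 0.03 -0.002 0 0.003" --pt "0.005 0.035 -0.002 0 0.003" --pt "0.0058 0.04 -0.002 0 0.003"

```text
t: 17.85
eef_pos: [0.5453, -0.129, 0.0521]
ee_rot: [3.142, 0.0, -1.714]
force: [-0.1, 0.8, -2.9]
width: 0.0076
gripper_force: 60.0
```

```bash
python3 st.py
```

```text
17.85 [ 0.5453 -0.129   0.0521] [ 3.142  0.    -1.714] [-0.1  0.8 -2.9] [-0.1   0.08 -0.01] [ 0.12  0.35 -0.46 -0.   -0.77 -0.26] 0.0076262075521850905 59.979636669158936
```

The tip entered freely. Continuing to the start of lift.

Request:
step_arm --pt "0.0007 0.005 -0.001 0 0.003" --pt "0.0014 0.01 -0.001 0 0.003" --pt "0.0022 0.015 -0.001 0 0.003" --pt "0.0029 0.02 -0.001 0 0.003" --pt "0.0036 0.025 -0.001 0 0.003" --pt "0.0043 0.03 -0.001 0 0.003"

```text
t: 18.45
eef_pos: [0.549, -0.0995, 0.0508]
ee_rot: [3.141, -0.001, -1.714]
force: [0.2, -3.6, -4.4]
width: 0.0077
gripper_force: 60.0
```

```bash
python3 st.py
```

```text
18.45 [ 0.549  -0.0995  0.0508] [ 3.141e+00 -1.000e-03 -1.714e+00] [ 0.2 -3.6 -4.4] [-1.49  0.3  -0.01] [ 0.17  0.35 -0.46  0.   -0.76 -0.32] 0.0077324162941644166 59.979236125946045
```

Request:
step_arm --pt "0.0006 0.004 0 0 0.003" --pt "0.0012 0.008 0 0 0.003" --pt "0.0017 0.012 0 0 0.003" --pt "0.0023 0.016 0 0 0.003" --pt "0.0029 0.02 0 0 0.003" --pt "0.0029 0.02 0 0 0.003"

```text
t: 19.05
eef_pos: [0.5525, -0.0787, 0.0509]
ee_rot: [3.142, 0.0, -1.713]
force: [-0.9, -1.0, -6.1]
width: 0.0077
gripper_force: 60.0
```

```bash
python3 st.py
```

```text
19.05 [ 0.5525 -0.0787  0.0509] [ 3.142  0.    -1.713] [-0.9 -1.  -6.1] [-0.55  0.16  0.02] [ 0.21  0.35 -0.46 -0.   -0.76 -0.35] 0.007650320071442129 59.979287981987
```

Loose already (force fell). I'll drive 10 mm more for a clear margin and hold.

Request:
step_arm --pt "0.0006 0.004 0 0 0.003" --pt "0.0012 0.008 0 0 0.003" --pt "0.0017 0.012 0 0 0.003" --pt "0.0017 0.012 0 0 0.003" --pt "0.0017 0.012 0 0 0.003" --pt "0.0017 0.012 0 0 0.003"

```text
t: 19.65
eef_pos: [0.5543, -0.0673, 0.0511]
ee_rot: [-3.141, 0.0, -1.714]
force: [0.0, -0.1, -8.2]
width: 0.0078
gripper_force: 60.0
```

```bash
python3 st.py; python3 - <<'E'
from h import *
import pickle
f=arm.grab_frame("scene");h=pickle.load(open("f_h.pkl","rb"))
u,v=proj(f,[.565,.0125,.165]).round().astype(int)
c=lambda g:cv2.resize(g["color"][v-25:v+25,u-25:u+25],(400,400),interpolation=cv2.INTER_CUBIC)
cv2.imwrite("pics/lift.png",np.hstack([c(h),c(f)]))
E
```

```text
19.65 [ 0.5543 -0.0673  0.0511] [-3.141  0.    -1.714] [ 0.  -0.1 -8.2] [-0.38  0.19  0.01] [ 0.23  0.35 -0.46 -0.   -0.76 -0.37] 0.007786748419982149 59.98054504394531
```

View pics/lift.png

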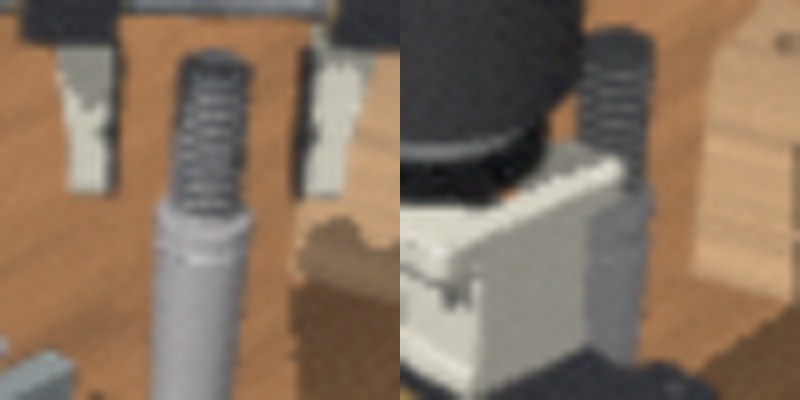

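The handle top stands about 2.5 px (≈7 mm) higher than when home, and the drift carries the gauge's weight, so the gauge has been lifted loose. Withdrawing the drift along the slot and bringing it back over the rest.

Request:
step_arm --pt "-0.0007 -0.005 0 0 0.003" --pt "-0.0014 -0.01 0 0 0.003" --pt "-0.0029 -0.02 0 0 0.003" --pt "-0.0043 -0.03 0 0 0.003" --pt "-0.0058 -0.04 0 0 0.003" --pt "-0.0072 -0.05 0.0005 0 0.003" --pt "-0.0094 -0.065 0.001 0 0.003" --pt "-0.0116 -0.08 0.001 0 0.003" --pt "-0.0137 -0.095 0.001 0 0.003" --pt "-0.0159 -0.11 0.001 0 0.003" --pt "-0.018 -0.125 0.005 0.03 0.003" --pt "-0.019 -0.15 0.01 0.08 0.003" --pt "-0.02 -0.18 0.01 0.12 0.003" --pt "-0.0217 -0.21 0.01 0.145 0.003" --pt "-0.0217 -0.2275 0.005 0.145 0.003" --pt "-0.0217 -0.2275 -0.005 0.145 0.003" --pt "-0.0217 -0.2275 -0.005 0.145 0.003"

```text
t: 21.4
eef_pos: [0.5309, -0.2955, 0.0444]
ee_rot: [3.139, 0.001, -1.571]
force: [-1.5, 0.7, -2.9]
width: 0.0077
gripper_force: 60.0
```

```bash
python3 st.py
```

```text
21.4 [ 0.5309 -0.2955  0.0444] [ 3.139e+00  1.000e-03 -1.571e+00] [-1.5  0.7 -2.9] [-0.01  0.19  0.02] [-0.19  0.42 -0.35 -0.   -0.8   0.19] 0.0077104062806713156 59.98021602630615
```

Request:
step_arm --pt "0 0 -0.008 0 0.003" --pt "0 0 -0.016 0 0.003" --pt "0 0 -0.022 0 0.003" --pt "0 0 -0.0265 0 0.003" --pt "0 0 -0.0265 0 0.003"

```text
t: 21.9
eef_pos: [0.5317, -0.2944, 0.0194]
ee_rot: [3.14, 0.0, -1.568]
force: [-4.0, -1.3, 1.5]
width: 0.0073
gripper_force: 60.0
```

```bash
python3 st.py
```

```text
21.9 [ 0.5317 -0.2944  0.0194] [ 3.14   0.    -1.568] [-4.  -1.3  1.5] [ 0.24  1.35 -0.28] [-0.18  0.45 -0.37 -0.   -0.74  0.19] 0.0073131499632330356 60.00043988227844
```

Request:
step_arm --pt "0 0 0 0 0.015" --pt "0 0 0 0 0.03" --pt "0 0 0 0 0.04" --pt "0 0 0 0 0.05" --pt "0 0 0.02 0 0.06" --pt "0 0 0.05 0 0.07" --pt "0 0 0.1 0 0.07" --pt "0 0.02 0.15 0 0.07" --pt "0.005 0.06 0.2 0 0.07" --pt "0.01 0.1 0.24 0 0.07" --pt "0.015 0.15 0.26 0 0.07" --pt "0.02 0.2 0.26 0 0.07" --pt "0.025 0.245 0.26 0 0.07" --pt "0.03 0.28 0.26 0 0.07" --pt "0.034 0.3 0.26 0 0.07" --pt "0.034 0.307 0.26 0 0.07" --pt "0.034 0.307 0.26 0 0.07" --pt "0.034 0.307 0.26 0 0.07" --newtons 50

```text
t: 23.7
eef_pos: [0.5663, 0.0114, 0.2795]
ee_rot: [3.141, -0.0, -1.569]
force: [-0.1, 0.0, 0.3]
width: 0.0698
gripper_force: 0.0
```

```bash
python3 st.py; python3 - <<'E'
from h import *
import pickle
S=arm.grab_frame("scene");S0=pickle.load(open("f0.pkl","rb"))["scene"];T=arm.grab_frame("top");T0=pickle.load(open("f0.pkl","rb"))["top"]
# compare drift-in-rest region before/after
for n,a,b,P in(("S",S,S0,[.531,-.245,.03]),("T",T,T0,[.531,-.245,.03])):
    u,v=proj(a,P).round().astype(int); w=(40,30) if n=="S" else (50,15)
    x,y=[i["color"][v-w[1]:v+w[1],u-w[0]:u+w[0]] for i in(a,b)]
    d=[cv2.cvtColor(i,cv2.COLOR_BGR2GRAY)<75 for i in(x,y)]
    print(n,[ (k.sum(),np.argwhere(k).mean(0).round(2),np.argwhere(k).min(0),np.argwhere(k).max(0)) for k in d],(cv2.absdiff(x,y).max(2)>40).sum())
# handle of gauge
u,v=proj(S,[.565,.0125,.19]).round().astype(int);print(u,v)
E
```

```text
23.7 [0.5663 0.0114 0.2795] [ 3.141 -0.    -1.569] [-0.1  0.   0.3] [-0.01  0.13 -0.01] [ 0.37  0.15 -0.15  0.   -1.27 -0.36] 0.06982143236466144 0.0
S [(np.int64(293), array([34.04, 33.81]), array([16,  0]), array([47, 65])), (np.int64(302), array([34.32, 32.93]), array([16,  0]), array([51, 65]))] 48
T [(np.int64(62), array([14.68, 45.23]), array([14, 28]), array([16, 57])), (np.int64(82), array([15.1 , 51.44]), array([14, 30]), array([16, 78]))] 15
304 139
```

The drift is back in its rest: its scene outline matches the start to about 1 px. Gripping the gauge now.

Request:
step_arm --pt "0 0 -0.03 0 0.07" --pt "0 0 -0.06 0 0.07" --pt "0 0 -0.085 0 0.06" --pt "0 0 -0.1015 0 0.05" --pt "0 0 -0.1015 0 0.03" --pt "0 0 -0.1015 0 0.015" --pt "0 0 -0.1015 0 0.015" --pt "0 0 -0.1015 0 0.015" --pt "0 0 -0.1015 0 0.015" --pt "0 0 -0.1015 0 0.015" --pt "0 0 -0.1015 0 0.015" --pt "0 0 -0.1015 0 0.015" --newtons 50

```text
t: 25.0
eef_pos: [0.5658, 0.0118, 0.1791]
ee_rot: [3.141, -0.0, -1.569]
force: [-4.3, -0.9, 5.7]
width: 0.0235
gripper_force: 50.0
```

```bash
python3 st.py
```

```text
25.0 [0.5658 0.0118 0.1791] [ 3.141 -0.    -1.569] [-4.3 -0.9  5.7] [-0.02  1.83 -0.1 ] [ 0.37  0.22 -0.3   0.   -1.05 -0.36] 0.023458917803658184 50.00463008880615
```

Request:
step_arm --pt "0 0 0.004 0 0.015" --pt "0 0 0.01 0 0.015" --pt "0 0 0.03 0 0.015" --pt "0 0 0.06 0 0.015" --pt "0 0 0.09 0 0.015" --pt "0 0 0.115 0 0.015" --pt "-0.01 0.03 0.125 0 0.015" --pt "-0.02 0.07 0.125 0 0.015" --pt "-0.035 0.11 0.125 0 0.015" --pt "-0.05 0.15 0.125 0 0.015" --pt "-0.065 0.19 0.125 0 0.015" --pt "-0.075 0.22 0.125 0 0.015" --pt "-0.082 0.238 0.125 0 0.015" --pt "-0.082 0.242 0.125 0 0.015" --pt "-0.082 0.242 0.125 0 0.015" --pt "-0.082 0.242 0.125 0 0.015"

```text
t: 26.6
eef_pos: [0.4846, 0.2535, 0.303]
ee_rot: [3.141, -0.0, -1.569]
force: [-0.3, 0.3, -5.4]
width: 0.0233
gripper_force: 50.0
```

```bash
python3 st.py; python3 - <<'E'
from h import *
S=arm.grab_frame("scene")
hsv=cv2.cvtColor(S["color"],cv2.COLOR_BGR2HSV)
# gauge shank outline: check tilt/offset against projected axis
for z in (.19,.2,.21,.22,.23,.24,.25,.26,.27):
    u,v=proj(S,[.484,.2537,z]); r=int(round(v)); i=np.where(hsv[r,int(u)-14:int(u)+14,1]<60)[0]+int(u)-14
    print(z,u.round(1),r,(i.min(),i.max(),len(i)) if len(i) else None)
E
```

```text
26.6 [0.4846 0.2535 0.303 ] [ 3.141 -0.    -1.569] [-0.3  0.3 -5.4] [-0.08  0.09  0.01] [ 0.84  0.11 -0.15  0.   -1.32 -0.84] 0.02327738842617751 49.99615788459778
0.19 331.7 100 (np.int64(329), np.int64(334), 6)
0.2 332.1 97 (np.int64(330), np.int64(334), 5)
0.21 332.4 94 (np.int64(329), np.int64(335), 7)
0.22 332.8 91 (np.int64(329), np.int64(335), 7)
0.23 333.1 88 (np.int64(330), np.int64(336), 7)
0.24 333.5 85 (np.int64(330), np.int64(336), 7)
0.25 333.9 81 (np.int64(330), np.int64(337), 8)
0.26 334.3 78 (np.int64(330), np.int64(337), 8)
0.27 334.6 75 (np.int64(331), np.int64(338), 8)
```

Gauge held upright, weight 5.4 N, on axis. Lowering into the bore.

Request:
step_arm --pt "0 0 -0.03 0 0.015" --pt "0 0 -0.06 0 0.015" --pt "0 0 -0.08 0 0.015" --pt "0 0 -0.1 0 0.015" --pt "0 0 -0.12 0 0.015" --pt "0 0 -0.14 0 0.015" --pt "0 0 -0.16 0 0.015" --pt "0 0 -0.172 0 0.015" --pt "0 0 -0.172 0 0.015"

```text
t: 27.55
eef_pos: [0.4844, 0.2534, 0.1298]
ee_rot: [3.14, -0.001, -1.57]
force: [0.2, 1.5, -4.5]
width: 0.0235
gripper_force: 50.0
```

```bash
python3 st.py
```

```text
27.55 [0.4844 0.2534 0.1298] [ 3.14e+00 -1.00e-03 -1.57e+00] [ 0.2  1.5 -4.5] [0.49 0.02 0.07] [ 0.84  0.23 -0.4  -0.   -0.93 -0.84] 0.02349884209121529 49.997422099113464
```

Request:
step_arm --pt "0 0.0005 -0.004 0 0.015" --pt "0 0.0005 -0.007 0 0.015" --pt "0 0.0005 -0.009 0 0.015" --pt "0 0.0005 -0.0105 0 0.015" --pt "0 0.0005 -0.0105 0 0.015"

```text
t: 28.05
eef_pos: [0.4849, 0.2546, 0.124]
ee_rot: [-3.139, 0.001, -1.568]
force: [-8.6, -2.9, 19.4]
width: 0.0231
gripper_force: 50.0
```

```bash
python3 st.py
```

```text
28.05 [0.4849 0.2546 0.124 ] [-3.139e+00  1.000e-03 -1.568e+00] [-8.6 -2.9 19.4] [-1.19  3.76 -0.06] [ 0.84  0.24 -0.41  0.   -0.92 -0.84] 0.02313742979020802 50.03367304801941
```

Request:
step_arm --pt "0 0 0.001 0 0.015" --pt "0 0 0.002 0 0.015" --pt "0 0 0.002 0 0.015"

```text
t: 28.35
eef_pos: [0.4848, 0.2546, 0.1241]
ee_rot: [-3.14, 0.001, -1.568]
force: [-5.5, -1.5, 9.1]
width: 0.023
gripper_force: 50.0
```

```bash
python3 st.py; python3 - <<'E'
from h import *
import pickle
S=arm.grab_frame("scene");S0=pickle.load(open("f0.pkl","rb"))["scene"]
u,v=proj(S,[.484,.2537,.1]);print(u,v,proj(S,[.484,.2537,.11])-[u,v]);u=int(round(u));v=int(round(v))
for f in(S0,S):
    h=cv2.cvtColor(f["color"],cv2.COLOR_BGR2HSV)
    for r in range(v-8,v+7): 
        i=np.where(h[r,u-14:u+15,1]<60)[0]+u-14
        print(r,(i.min(),i.max()) if len(i) else None,f["color"][r,u-1:u+3].mean(1).astype(int),end=" | ")
    print()
E
```

```text
28.35 [0.4848 0.2546 0.1241] [-3.140e+00  1.000e-03 -1.568e+00] [-5.5 -1.5  9.1] [-0.74  1.92  0.01] [ 0.84  0.24 -0.41  0.   -0.92 -0.84] 0.022951534297915056 50.00704228878021
328.69902854256856 126.93397073559989 [ 0.32222803 -2.84104627]
119 (np.int64(327), np.int64(333)) [102 115 119 109] | 120 (np.int64(327), np.int64(333)) [105 104 105  98] | 121 (np.int64(326), np.int64(332)) [ 96 105 103  94] | 122 (np.int64(326), np.int64(332)) [117 118 115 106] | 123 (np.int64(326), np.int64(332)) [109  99  92  88] | 124 (np.int64(325), np.int64(333)) [111 115 114 104] | 125 (np.int64(324), np.int64(334)) [144 126 104 103] | 126 (np.int64(324), np.int64(334)) [166 162 152 147] | 127 (np.int64(325), np.int64(333)) [176 173 168 160] | 128 (np.int64(325), np.int64(333)) [163 161 152 144] | 129 (np.int64(328), np.int64(331)) [140 149 145 138] | 130 None [143 143 144 143] | 131 None [146 145 144 144] | 132 None [147 146 143 143] | 133 None [149 146 149 146] | 
119 (np.int64(325), np.int64(338)) [125 118 110  94] | 120 (np.int64(326), np.int64(338)) [111 100  88  84] | 121 (np.int64(326), np.int64(337)) [104 103 106  95] | 122 (np.int64(326), np.int64(336)) [117 116 109  84] | 123 (np.int64(325), np.int64(334)) [97 92 89 77] | 124 (np.int64(324), np.int64(333)) [115 114 107  97] | 125 (np.int64(324), np.int64(334)) [123 111 105  93] | 126 (np.int64(324), np.int64(334)) [160 153 145 143] | 127 (np.int64(324), np.int64(333)) [167 166 171 161] | 128 (np.int64(325), np.int64(333)) [158 156 149 137] | 129 (np.int64(327), np.int64(331)) [143 144 136 129] | 130 None [142 142 140 139] | 131 None [144 142 142 144] | 132 None [146 140 143 140] | 133 None [146 147 147 146] |
```

The collar profile in the scene image matches the starting one row for row, so the gauge is seated. Releasing and retreating.

Request:
step_arm --pt "0 0 0.001 0 0.015" --pt "0 0 0.001 0 0.024" --pt "0 0 0.001 0 0.03" --pt "0 0 0.001 0 0.05" --pt "0 0 0.001 0 0.07" --pt "0 0 0.001 0 0.07" --pt "0 0 0.03 0 0.07" --pt "0 0 0.06 0 0.07" --pt "0 0 0.1 0 0.07" --pt "0 -0.04 0.15 0 0.07" --pt "0 -0.08 0.17 0 0.07" --pt "0 -0.1 0.17 0 0.07" --pt "0 -0.1 0.17 0 0.07"

```text
t: 29.7
eef_pos: [0.4847, 0.1524, 0.2945]
ee_rot: [-3.139, 0.002, -1.571]
force: [-0.5, 0.2, -0.2]
width: 0.0697
gripper_force: 0.0
```

```bash
python3 st.py; python3 - <<'E'
from h import *
import pickle
F0=pickle.load(open("f0.pkl","rb"))
S=arm.grab_frame("scene");W=arm.grab_frame("wrist")
S0=F0["scene"]
d=cv2.absdiff(S["color"],S0["color"]).max(2)>45
u,v=proj(S,[.484,.2537,.13]).astype(int);print("gauge diff",d[v-14:v+14,u-8:u+8].sum())
h=cv2.cvtColor(S["color"],cv2.COLOR_BGR2HSV);h0=cv2.cvtColor(S0["color"],cv2.COLOR_BGR2HSV)
for r in (108,112,116,120,126):
    print([ (i.min(),i.max()) if len(i) else None for k in(h0,h) for i in[np.where(k[r,u-14:u+15,1]<60)[0]+u-14]])
u,v=proj(S,[.531,-.245,.03]).astype(int);print("drift diff",d[v-30:v+30,u-40:u+40].sum())
W2=pickle.load(open("f_w2.pkl","rb"))
E
```

```text
29.7 [0.4847 0.1524 0.2945] [-3.139e+00  2.000e-03 -1.571e+00] [-0.5  0.2 -0.2] [0.12 0.11 0.01] [ 0.69  0.04 -0.24  0.   -1.29 -0.69] 0.0697012043594022 0.0
gauge diff 47
[(np.int64(329), np.int64(333)), (np.int64(329), np.int64(332))]
[(np.int64(327), np.int64(334)), (np.int64(327), np.int64(334))]
[(np.int64(327), np.int64(333)), (np.int64(327), np.int64(333))]
[(np.int64(327), np.int64(333)), (np.int64(326), np.int64(333))]
[(np.int64(324), np.int64(334)), (np.int64(324), np.int64(334))]
drift diff 41
```

The gauge's outline in the rack matches the start, and the drift is in its rest. Handing in.

```bash
python3 -c "
from station import arm
print(arm.job_done())"
```

```text
the job is handed in; nothing more can be done
None
```

I handed the job in at about 30 s of the 72 s, but no pass/fail result came back: I rang the gauge home in the sleeve, lifted it about 6–7 mm with the drift alone, put the drift back on its rest, and hung the gauge in its original rack bore.

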